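Clear the incubator lid, then hold it at the vent mark

TASK

The lid of the small bench incubator has been used as a shelf. With the lid still shut, sort the marker and the forceps lying on it into the two dark metal trays, each into the tray that already holds one of its kind, leaving what is in the trays inside them. Then grip the lid's bar handle, lift the lid against its spring until the pin on its side is level with the tip of the sliding mark on the arc, and finish while still gripping the bar and holding the lid there, without shifting the mark or the other things on the bench.

Things in the scene. Friction and masses are not known exactly. Their poses are not given: they have to be found in the camera images.
- incubator: White bench incubator, fixed, 180 (x) x 190 (y) x 66 mm high without its lid. Origin: centre of its underside on the bench; front faces its -x. Lid top is 78 mm over the bench when shut. On its left (+y) side, 112 mm from the middle, a thin metal arc stands up to about 200 mm over the bench. Not listed: a fixed instrument with a screen, 354 mm tall, stands to the right of the incubator, nearer the robot (x 0.24 to 0.55, y -0.25 to -0.03 m).
- lid: The incubator's flat grey lid, 180 x 190 x 12 mm. Origin: middle of its hinge axis, which runs along y at the incubator's back edge, 90 mm behind its middle and 72 mm over the bench; the lid reaches from there toward its own -x. Shut, its axes are those of the incubator; it opens by turning about +y (front edge rises), stop at 1.3 rad. A spring and its weight pull it shut: about 4 N upward at the bar lifts it off, 5 to 6 N holds it at the mark. Let go, it snaps shut.
- lid_bar (a point): Middle of the lid's handle, a round steel bar 12 mm thick and 112 mm long along y, carried by two side brackets 52 mm left and right of its middle, 42 mm in front of the lid's front edge (222 mm from the hinge axis, 72 mm over the bench when shut). Free space 36 mm between bar and lid. The round bar can turn between the fingers while the lid swings.
- lid_pin (a point): Point on the black pin (6 mm thick) that sticks out of the lid's left side, 168 mm from the hinge axis; rises with the lid.
- mark (a joint): Where the sliding mark sits on the arc, as the lid angle (rad) that it asks for: the lid is right when it is opened by this value. Between 0.4 and 0.75. It stays where it is by friction.
- mark_tip (a point): Point just at the outer tip of the dark sliding mark on the arc, 168 mm from the hinge axis; the lid's pin passes here when the lid is at the mark.
- marker_x: Permanent marker, white barrel and black cap, flat-sided, 12 x 134 x 12 mm, 12 g. Origin: centre of its underside; y runs along it, the best grasp is across the barrel about 20 mm toward +y from the origin. At the start it lies across the incubator's lid.
- forceps_x: Steel forceps lying on its side, 13 x 130 x 10 mm, 22 g, narrow and all metal. Origin: centre of its underside; y runs along it, grasp across x near the origin. At the start it lies across the incubator's lid.
- tray_a: Shallow open dark metal tray, fixed to the bench, 110 (x) x 170 (y) x 28 mm high, walls and floor 4 mm. Origin: centre of its underside. Both trays look alike; this one holds the marker at the start.
- tray_b: Shallow open dark metal tray, fixed to the bench, 110 (x) x 170 (y) x 28 mm high, walls and floor 4 mm. Origin: centre of its underside. Both trays look alike; this one holds the forceps at the start.
- marker_in: Permanent marker, white barrel and black cap, flat-sided, 12 x 134 x 12 mm, 12 g. Origin: centre of its underside; y runs along it, the best grasp is across the barrel about 20 mm toward +y from the origin. It lies in the marker tray from the start, along the tray's -x wall.
- forceps_in: Steel forceps lying on its side, 13 x 130 x 10 mm, 22 g, narrow and all metal. Origin: centre of its underside; y runs along it, grasp across x near the origin. It lies in the forceps tray from the start, along the tray's -x wall.
- petri_stack: Bystander: stack of petri dishes, 82 mm across, 22 mm high, standing in front of the incubator. Origin: centre of its underside.
- tape_roll: Bystander: roll of pink tape lying flat, 52 mm across, 22 mm high. Origin: centre of its underside.
Not all that is in view belongs to the job. Leave any turquoise look-alike of the forceps_in alone.

How it is judged:
By the outcome, as a careful person would: the job done as asked, in the order asked, and still so for the second after the job is handed in, while the arm keeps its last pose, push and grip.
It also fails if it takes over 67 s, if anything falls off the work surface, if the arm or the gripper's body presses on something with over 40 N, if the wrist force passes 120 N, or if a joint passes its speed limit or range.

ROBOT

A 6-joint arm with a two-finger parallel gripper is mounted at the origin on a cart in front of the work surface, level with it; the furniture and walls round the work are solid. World frame = base frame: x ahead of the robot, y to its left, z up, the work surface at z = 0. Lengths are in m, angles in rad, forces in N, time in s.
With the tool pointing down it reaches from about 0.325 to 0.85 m from the base axis. Payload 4.4 kg.
Tool frame: the origin (TCP) lies between the finger pads; the fingertips stand 11 mm ahead of it and the grasp point (between the pads) lies 8 mm behind it; z points along the fingers, y is the line along which they close (so a half turn about z gives the same grasp; the last joint's range is limited). The gripper opens to 94 mm and grips with 3 to 60 N. Pads are 16 mm wide; open, the fingers measure 119 mm over their backs; the gripper's body (75 mm by 177 mm) begins 78 mm behind the grasp point.
Start: joints at [-1.458, 0.207, 1.542, -0, 1.393, -0.15], TCP at [0.149, -0.555, 0.216] pointing down, gripper open.
Joint ranges: [-2.73, 2.73], [-0.86, 2.22], [0.23, 2.46], [-1.11, 4.25], [0.08, 2.63], [-2.82, 2.82]. Speed limits (rad/s): [2.79, 2.79, 3.14, 3.14, 3.14, 3.14].

INTERFACE

Orientations are given as a unit quaternion [x, y, z, w].
In Python, from plant import manip, snapshot, get_calibration, job_done gives the robot as it stands.
- The arm moves only by the tool send_rows, never from a script. Its argument "series" is a list of rows, each a list of 7 numbers: the shift along the world's x, y, z in m, then the turn, a rotation vector about the world's x, y, z in rad, then the closure, from 0 (fully open) to 1 (shut). In form: [[tx, ty, tz, rx, ry, rz, jaw], ...]. A call has 1 to 12 rows; each row is the pose to reach, as a shift and turn from the pose commanded when the call began; what a row does not reach only later rows make up. A row lasts 1/12 s, in which the tool goes at most 41.7 mm and 7.16 degrees, less where a joint would pass 70% of its speed; a pose out of reach is approached as far as the arm can. A call with a gripper value outside its range is refused whole. The fingers move at their own pace and stop on an object; "grip_force" is the grip in N (left out, the last holds). Time passes only in rows, so rows that repeat a pose let the fingers close. It gives the time, the measured TCP pose, the force, the opening and the grip force at its end, in the units of the state.
- manip.state(): the state, without advancing time (a new reading comes with each control period).
- snapshot(name): name is "side" or "top"; returns (picture, depth): 480x640x3 uint8, red, green, blue; 480x640 float32, m along the optical axis (not along the pixel's ray), 0 where there is no reading.
- get_calibration(name): a dict with "intrinsics" (3x3 intrinsics, pixels), "cam_to_world" (4x4, takes a point from camera to world coordinates). Camera axes: x right, y down, z forward; pixel columns grow to the right and rows downward; lengths in m; the calibration is good to about 2 mm. A picture is of the moment at which its call begins. get_calibration takes no time and is no camera call.
- job_done(): hands the job in; it is judged then, once.
The state is a dict: "clock": time; "joint_positions": joint angles; "qd": joint speeds; "tau": joint torques, N m; "ee_pos": TCP position; "tool_rot": TCP orientation; "ft_force": force on the tool from outside, world axes, zero at the start; "moment": the same for the moment, N m; "gripper_width": finger opening in m; "grip_force": force on a finger pad.
Only numpy, scipy, OpenCV 4.12 (cv2) and the standard library are available. Lean on these libraries where they do the work, as an engineer would, in place of code of your own. Each camera call takes 0.05 s, during which the arm holds its last target. There are 200 camera calls.

## Working session

There is one attempt and no reset: what is moved stays moved. The work goes in short steps, Python scripts to look and compute and a tool call to move; the robot and the scene stay as the last step left them, time stands still between calls to the robot, and variables do not carry over. Pictures are saved under pics/ and viewed, at most 10 in all, crops included, and the job is handed in when it is done.

Besides the shell and the picture viewer there is one more tool, called after ">>>" as name(argument=value, ...) on one line, values as JSON. send_rows: Moves the arm, as the interface text tells. Its arguments: {"type":"object","properties":{"series":{"type":"array"},"grip_force":{"type":"number"}},"required":["series"]}

```bash
mkdir -p pics; ls
cat > h.py <<'E'
import numpy as np, cv2
from plant import manip, snapshot, get_calibration, job_done
def shot(n,f):
    p,d=snapshot(n); cv2.imwrite(f'pics/{f}.png',p[:,:,::-1]); np.savez(f'pics/{f}.npz',p=p,d=d); return p,d
def pts(n,d):
    c=get_calibration(n); K=c['intrinsics'];T=c['cam_to_world']
    v,u=np.mgrid[:480,:640]
    P=np.stack([(u-K[0,2])/K[0,0]*d,(v-K[1,2])/K[1,1]*d,d],-1)
    return P@T[:3,:3].T+T[:3,3]
def ray(n,u,v,z):
    c=get_calibration(n); K=c['intrinsics'];T=c['cam_to_world']
    r=T[:3,:3]@np.array([(u-K[0,2])/K[0,0],(v-K[1,2])/K[1,1],1]);o=T[:3,3]
    return o+r*(z-o[2])/r[2]
E
python3 - <<'E'
from h import *
for n in('top','side'):
    shot(n,n+'0'); print(n,np.round(get_calibration(n)['cam_to_world'],3).tolist(),np.round(get_calibration(n)['intrinsics'],1).tolist())
print(manip.state())
E
```

```text
pics
top [[-0.019, -0.991, 0.135, 0.369], [-0.999, 0.025, 0.037, 0.267], [-0.04, -0.134, -0.99, 1.074], [0.0, 0.0, 0.0, 1.0]] [[539.7, 0.0, 317.6], [0.0, 539.7, 239.8], [0.0, 0.0, 1.0]]
side [[-0.955, -0.111, 0.275, 0.23], [-0.296, 0.431, -0.852, 1.087], [-0.024, -0.895, -0.445, 0.506], [0.0, 0.0, 0.0, 1.0]] [[473.1, 0.0, 326.8], [0.0, 473.1, 238.9], [0.0, 0.0, 1.0]]
{'clock': 0.1, 'joint_positions': array([-1.45849789e+00,  2.07339331e-01,  1.54275118e+00, -8.00572818e-06,
        1.39353151e+00, -1.50497264e-01]), 'qd': array([-0.00043296, -0.00386202, -0.00337775,  0.00022105,  0.00057201,
        0.00119031]), 'tau': array([-1.01971320e-03, -3.71864605e+01, -2.82295114e+01,  7.00322678e-02,
        3.10757523e-02, -4.38554434e-05]), 'ee_pos': array([ 0.14928396, -0.5545675 ,  0.21543275]), 'tool_rot': array([ 9.91379113e-01,  1.31020706e-01,  1.54399632e-05, -1.01457276e-03]), 'ft_force': array([-0.19578585, -0.02645435,  0.72264205]), 'moment': array([-0.03559548,  0.02601734, -0.0015267 ]), 'grip_force': 0.0, 'gripper_width': 0.09401653722505633}
```

View pics/top0.png

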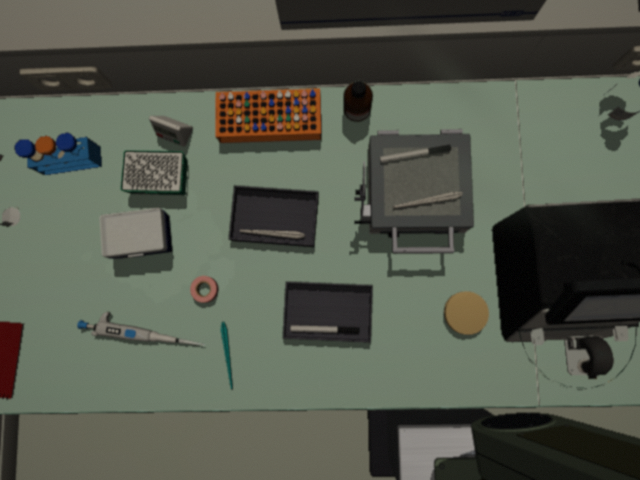

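View pics/side0.png

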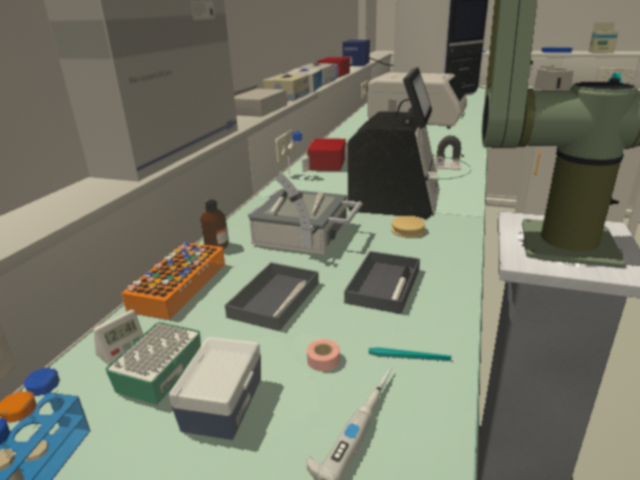

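The top view shows the incubator at about (420,182), with the marker at (417,154) and the forceps at (428,200) on its lid. The forceps tray is at (275,217), the marker tray at (328,312), the petri stack at (466,313) and the tape at (204,290). The side view shows the arc and mark near (297,205). Next I'll measure these.

Run:
```python
from h import *
z=np.load('pics/top0.npz');p,d=z['p'],z['d'];P=pts('top',d)
g=p.max(2)
# depth sanity
for u,v in [(420,182),(328,300),(140,360),(423,248),(466,313)]: print('depth pt',u,v,np.round(P[v,u],3),p[v,u])
def rect(name,x0,y0,x1,y1,mask,h):
    m=np.zeros_like(g);m[y0:y1,x0:x1]=mask[y0:y1,x0:x1]*255
    cs,_=cv2.findContours(m,cv2.RETR_EXTERNAL,cv2.CHAIN_APPROX_NONE)
    for c in sorted(cs,key=cv2.contourArea)[::-1][:1]:
        b=cv2.boxPoints(cv2.minAreaRect(c)); W=np.array([ray('top',*q,h)[:2] for q in b])
        e=[W[1]-W[0],W[2]-W[1]];L=[np.linalg.norm(k) for k in e];i=int(np.argmax(L))
        print(name,'ctr',np.round(W.mean(0),4),'L',np.round(L,4),'ang(long axis)',round(np.degrees(np.arctan2(e[i][1],e[i][0]))%180,1))
        return m
hz=P[:,:,2]
S=p.astype(int)
lidreg=hz[140:225,375:465]; print('lid z',np.median(lidreg))
rect('mk_bar',378,138,460,170,g>125,.09)
rect('fc',378,185,466,215,g>110,.086)
rect('trayB',220,175,325,260,(g<60)|(hz>.015),.028)
rect('trayA',275,272,380,352,(g<60)|(hz>.015),.028)
rect('petri',435,280,495,345,hz>.012,.022)
rect('fin',236,222,310,243,g>90,.014)
rect('min',288,320,363,337,g>90,.016)
c=cv2.resize(p[120:265,340:485],None,fx=4,fy=4,interpolation=cv2.INTER_CUBIC);cv2.imwrite('pics/c1.png',np.clip(c[:,:,::-1]*1.5,0,255).astype('u1'))
s=np.load('pics/side0.npz')['p']
c=cv2.resize(s[160:260,240:370],None,fx=6,fy=6,interpolation=cv2.INTER_CUBIC);cv2.imwrite('pics/c2.png',np.clip(c[:,:,::-1]*1.2,0,255).astype('u1'))
```

```text
depth pt 420 182 [0.609 0.11  0.081] [85 84 74]
depth pt 328 300 [0.395 0.288 0.004] [48 45 46]
depth pt 140 360 [ 0.285  0.663 -0.   ] [110 124 107]
depth pt 423 248 [0.485 0.109 0.078] [105 102  99]
depth pt 466 313 [0.365 0.024 0.02 ] [129 105  66]
lid z 0.07962747952103177
mk_bar ctr [0.6612 0.1385] L [0.0834 0.004 ] ang(long axis) 98.4
fc ctr [0.5741 0.0969] L [0.0948 0.0091] ang(long axis) 101.9
trayB ctr [0.5618 0.3936] L [0.1171 0.1735] ang(long axis) 84.0
trayA ctr [0.3718 0.2899] L [0.1143 0.172 ] ang(long axis) 86.3
petri ctr [0.3666 0.0236] L [0.0819 0.0796] ang(long axis) 88.8
fin ctr [0.5335 0.3978] L [0.012  0.1229] ang(long axis) 81.8
min ctr [0.3405 0.3175] L [0.0874 0.0095] ang(long axis) 88.9
```

View pics/c1.png

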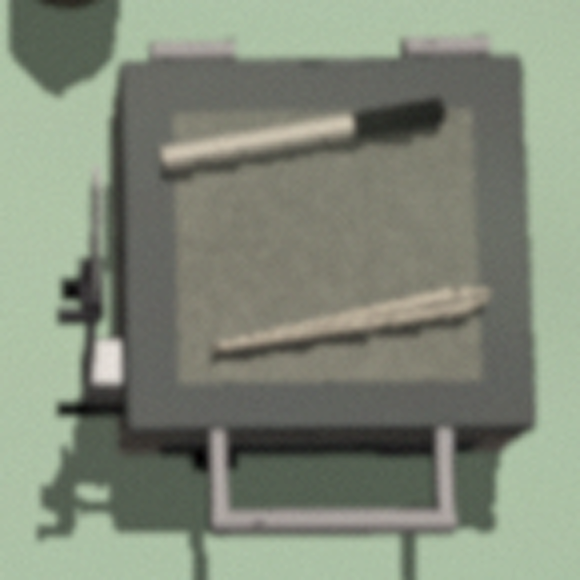

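View pics/c2.png

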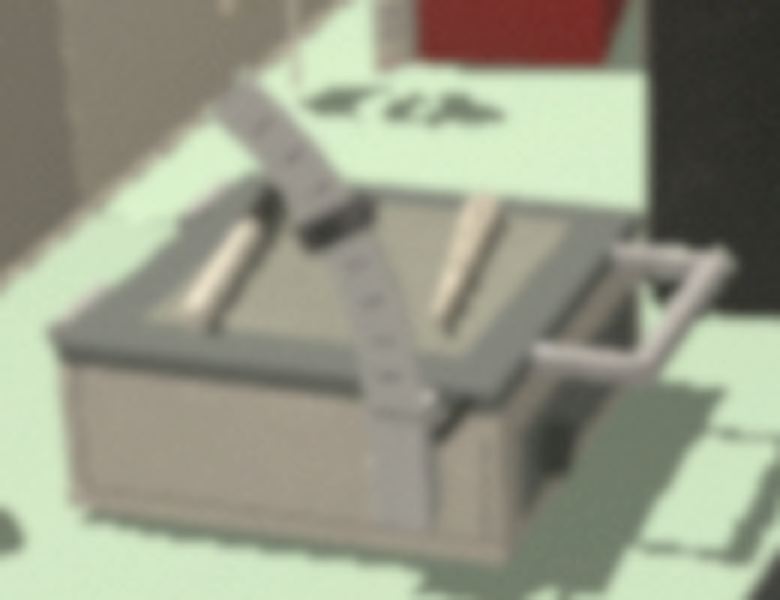

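Run:
```python
from h import *
T=lambda a,b,h:ray('top',340+a/4-.375,120+b/4-.375,h)[:2]
def seg(n,a,b,h):
    A,B=T(*a,h),T(*b,h);e=A-B;print(n,A.round(4),B.round(4),'mid',((A+B)/2).round(4),'len',round(np.hypot(*e),4),'yaw(y dir)',round(np.degrees(np.arctan2(-e[0],e[1])),2))
seg('marker',(163,157),(445,108),.086)
seg('forceps',(214,350),(491,292),.083)
seg('bar',(213,525),(456,524),.074)
seg('back',(120,62),(522,58),.078)
seg('front',(120,432),(532,428),.078)
seg('pin',(60,409),(122,409),.072)
# side: dark slider pixels via depth
for n in('top','side'):
    z=np.load(f'pics/{n}0.npz');p,d=z['p'],z['d'];P=pts(n,d);g=p.max(2)
    m=(g<62)&(P[...,2]>.06)&(P[...,2]<.24)&(P[...,1]>.2)&(P[...,1]<.27)&(P[...,0]>.45)&(P[...,0]<.75)
    v,u=np.nonzero(m);print(n,len(u))
    for a,b in zip(u,v): print((a,b),g[b,a],P[b,a].round(3).tolist(),end=' ')
    print()
```

```text
marker [0.6547 0.1825] [0.6742 0.0501] mid [0.6644 0.1163] len 0.1339 yaw(y dir) 8.4
forceps [0.5624 0.1619] [0.5863 0.0329] mid [0.5743 0.0974] len 0.1312 yaw(y dir) 10.49
bar [0.4816 0.1646] [0.4794 0.0528] mid [0.4805 0.1087] len 0.1118 yaw(y dir) -1.14
back [0.7042 0.2006] [0.7   0.011] mid [0.7021 0.1058] len 0.1897 yaw(y dir) -1.29
front [0.5257 0.2064] [0.5227 0.0165] mid [0.5242 0.1115] len 0.1899 yaw(y dir) -0.91
pin [0.5383 0.2338] [0.5376 0.2048] mid [0.5379 0.2193] len 0.029 yaw(y dir) -1.5
top 345
(np.int64(370), np.int64(140)) 61 [0.694, 0.2, 0.08] (np.int64(370), np.int64(141)) 60 [0.693, 0.2, 0.078] (np.int64(370), np.int64(142)) 58 [0.691, 0.2, 0.078] (np.int64(370), np.int64(143)) 55 [0.688, 0.201, 0.08] (np.int64(369), np.int64(144)) 60 [0.692, 0.201, 0.062] (np.int64(370), np.int64(144)) 54 [0.688, 0.2, 0.076] (np.int64(369), np.int64(145)) 55 [0.689, 0.202, 0.064] (np.int64(370), np.int64(145)) 52 [0.684, 0.201, 0.08] (np.int64(369), np.int64(146)) 52 [0.687, 0.202, 0.065] (np.int64(370), np.int64(146)) 51 [0.683, 0.201, 0.077] (np.int64(369), np.int64(147)) 52 [
[... 18646 characters left out ...]
4(197)) 56 [0.574, 0.234, 0.15] (np.int64(295), np.int64(197)) 56 [0.575, 0.226, 0.146] (np.int64(296), np.int64(197)) 60 [0.574, 0.224, 0.146] (np.int64(292), np.int64(198)) 58 [0.579, 0.232, 0.146] (np.int64(293), np.int64(198)) 51 [0.578, 0.231, 0.146] (np.int64(294), np.int64(198)) 53 [0.575, 0.231, 0.146] (np.int64(295), np.int64(198)) 53 [0.573, 0.23, 0.146] (np.int64(296), np.int64(198)) 60 [0.572, 0.229, 0.146] (np.int64(292), np.int64(199)) 57 [0.58, 0.23, 0.143] (np.int64(293), np.int64(199)) 54 [0.578, 0.231, 0.144] (np.int64(294), np.int64(199)) 53 [0.574, 0.234, 0.145] (np.int64(317), np.int64(227)) 60 [0.534, 0.212, 0.076] (np.int64(316), np.int64(228)) 60 [0.535, 0.216, 0.075]
```

Heights and sizes agree: lid 0.078, marker 134 mm long, forceps 131 mm, bar 112 mm. The mark is at about 0.54 rad and the incubator yaw is about -1.2°. First move: rise, turn the tool and pass over the instrument.

>>> send_rows(series=[[0, 0, 0.038, 0, 0, 0.12, 0.5], [0, 0, 0.077, 0, 0, 0.24, 0.5], [0, 0, 0.115, 0, 0, 0.36, 0.5], [0, 0, 0.154, 0, 0, 0.48, 0.5], [0, 0, 0.192, 0, 0, 0.6, 0.5], [0, 0, 0.23, 0, 0, 0.72, 0.5], [0.016, 0.036, 0.235, 0, 0, 0.84, 0.5], [0.033, 0.072, 0.235, 0, 0, 0.96, 0.5], [0.05, 0.108, 0.235, 0, 0, 1.08, 0.5], [0.067, 0.145, 0.235, 0, 0, 1.2, 0.5], [0.084, 0.181, 0.235, 0, 0, 1.32, 0.5], [0.1, 0.218, 0.235, 0, 0, 1.44, 0.5]], grip_force=15)

```text
clock: 1.1
ee_pos: [0.2497, -0.3354, 0.4508]
tool_rot: [0.657, 0.754, 0.0, -0.0]
ft_force: [1.2, 0.0, -0.2]
gripper_width: 0.0473
grip_force: 0.0
```

>>> send_rows(series=[[0.027, 0.031, 0, 0, 0, 0.01, 0.5], [0.054, 0.062, 0, 0, 0, 0.01, 0.5], [0.081, 0.093, 0, 0, 0, 0.01, 0.5], [0.108, 0.124, 0, 0, 0, 0.01, 0.5], [0.135, 0.155, 0, 0, 0, 0.01, 0.5], [0.162, 0.186, 0, 0, 0, 0.01, 0.5], [0.189, 0.217, 0, 0, 0, 0.01, 0.5], [0.216, 0.248, 0, 0, 0, 0.01, 0.5], [0.243, 0.279, 0, 0, 0, 0.01, 0.5], [0.27, 0.31, 0, 0, 0, 0.01, 0.5], [0.297, 0.341, 0, 0, 0, 0.01, 0.5], [0.324, 0.372, 0, 0, 0, 0.01, 0.5]])

```text
clock: 2.1
ee_pos: [0.5742, 0.0368, 0.4508]
tool_rot: [0.655, 0.756, -0.0, -0.0]
ft_force: [1.3, -0.9, 0.5]
gripper_width: 0.0469
grip_force: 0.0
```

>>> send_rows(series=[[0.026, 0.03, -0.01, 0, 0, 0, 0.5], [0.05, 0.058, -0.026, 0, 0, 0, 0.5], [0.072, 0.085, -0.048, 0, 0, 0, 0.5], [0.087, 0.0995, -0.08, 0, 0, 0, 0.5], [0.087, 0.0995, -0.12, 0, 0, 0, 0.5], [0.087, 0.0995, -0.16, 0, 0, 0, 0.5], [0.087, 0.0995, -0.2, 0, 0, 0, 0.5], [0.087, 0.0995, -0.24, 0, 0, 0, 0.5], [0.087, 0.0995, -0.275, 0, 0, 0, 0.5], [0.087, 0.0995, -0.3, 0, 0, 0, 0.5], [0.087, 0.0995, -0.32, 0, 0, 0, 0.5], [0.087, 0.0995, -0.32, 0, 0, 0, 0.5]])

```text
clock: 3.1
ee_pos: [0.6555, 0.1338, 0.1242]
tool_rot: [0.655, 0.755, -0.005, -0.005]
ft_force: [-0.7, 0.7, -1.3]
gripper_width: 0.0471
grip_force: 0.0
```

Run:
```python
from h import *
p,d=shot('top','t1'); s,_=shot('side','s1'); st=manip.state(); print(st['ee_pos'],st['tool_rot'].round(4),st['joint_positions'].round(3))
c=np.hstack([cv2.resize(p[90:270,340:520],(400,400)),cv2.resize(s[110:270,230:390],(400,400))]);cv2.imwrite('pics/v1.png',np.clip(c[:,:,::-1]*1.4,0,255).astype('u1'))
```

```text
[0.65955546 0.1341774  0.13033913] [ 0.6552  0.7555 -0.001  -0.001 ] [ 0.072  0.485  1.356  0.     1.303 -0.07 ]
```

View pics/v1.png

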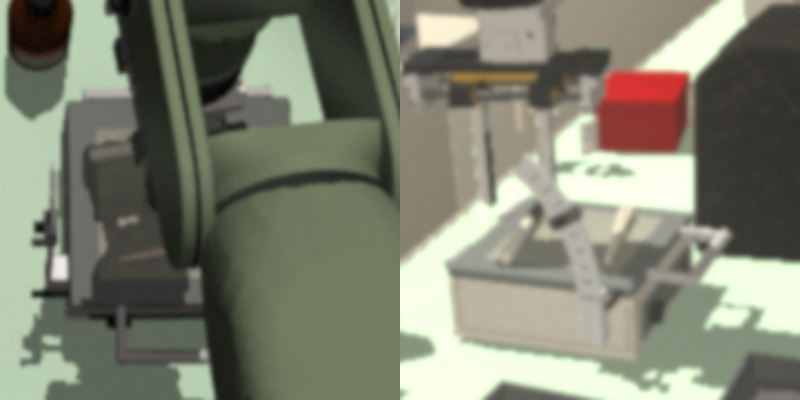

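The view shows the open fingers above the marker, with nothing touched. Now descending and closing on the marker.

>>> send_rows(series=[[0.001, 0.001, -0.015, 0, 0, 0, 0.5], [0.001, 0.001, -0.026, 0, 0, 0, 0.5], [0.001, 0.001, -0.034, 0, 0, 0, 0.5], [0.001, 0.001, -0.039, 0, 0, 0, 0.5], [0.001, 0.001, -0.039, 0, 0, 0, 0.7], [0.001, 0.001, -0.039, 0, 0, 0, 0.9], [0.001, 0.001, -0.039, 0, 0, 0, 1.0], [0.001, 0.001, -0.039, 0, 0, 0, 1.0], [0.001, 0.001, -0.039, 0, 0, 0, 1.0], [0.001, 0.001, -0.039, 0, 0, 0, 1.0]], grip_force=15)

```text
clock: 4.03
ee_pos: [0.6617, 0.1353, 0.0931]
tool_rot: [0.655, 0.755, 0.0, 0.0]
ft_force: [-0.5, 0.8, 1.2]
gripper_width: 0.0106
grip_force: 10.6
```

>>> send_rows(series=[[0, 0, 0.02, 0, 0, 0, 1.0], [0, 0, 0.055, 0, 0, 0, 1.0], [0, 0, 0.095, 0, 0, 0, 1.0], [0, 0, 0.13, 0, 0, 0, 1.0], [-0.012, 0.005, 0.16, 0, 0, 0, 1.0], [-0.035, 0.013, 0.18, 0, 0, -0.02, 1.0], [-0.07, 0.034, 0.18, 0, 0, -0.05, 1.0], [-0.105, 0.056, 0.18, 0, 0, -0.09, 1.0], [-0.139, 0.078, 0.18, 0, 0, -0.13, 1.0], [-0.173, 0.1, 0.18, 0, 0, -0.17, 1.0], [-0.207, 0.122, 0.175, 0, 0, -0.21, 1.0], [-0.238, 0.144, 0.16, 0, 0, -0.21, 1.0]])

```text
clock: 5.03
ee_pos: [0.423, 0.2807, 0.2552]
tool_rot: [0.731, 0.682, 0.003, 0.001]
ft_force: [1.0, 1.0, 0.2]
gripper_width: 0.0107
grip_force: 15.0
```

>>> send_rows(series=[[-0.024, 0.018, -0.02, 0, 0, 0, 1.0], [-0.0366, 0.0284, -0.05, 0, 0, 0, 1.0], [-0.0366, 0.0284, -0.09, 0, 0, 0, 1.0], [-0.0366, 0.0284, -0.13, 0, 0, 0, 1.0], [-0.0366, 0.0284, -0.165, 0, 0, 0, 1.0], [-0.0366, 0.0284, -0.195, 0, 0, 0, 1.0], [-0.0366, 0.0284, -0.212, 0, 0, 0, 1.0], [-0.0366, 0.0284, -0.224, 0, 0, 0, 1.0], [-0.0366, 0.0284, -0.231, 0, 0, 0, 1.0], [-0.0366, 0.0284, -0.233, 0, 0, 0, 1.0], [-0.0366, 0.0284, -0.233, 0, 0, 0, 1.0], [-0.0366, 0.0284, -0.233, 0, 0, 0, 1.0]])

```text
clock: 6.03
ee_pos: [0.3878, 0.3082, 0.0204]
tool_rot: [0.731, 0.683, 0.001, 0.0]
ft_force: [0.2, -0.2, 0.4]
gripper_width: 0.0102
grip_force: 15.0
```

>>> send_rows(series=[[0, 0, -0.001, 0, 0, 0, 0.85], [0, 0, -0.001, 0, 0, 0, 0.75], [0, 0, -0.001, 0, 0, 0, 0.7], [0, 0, -0.001, 0, 0, 0, 0.7], [0, 0, -0.001, 0, 0, 0, 0.7], [0, 0, 0.02, 0, 0, 0, 0.7], [0, 0, 0.055, 0, 0, 0, 0.7], [0, 0, 0.095, 0, 0, 0, 0.7], [0, 0, 0.135, 0, 0, 0, 0.7], [0, 0, 0.17, 0, 0, 0, 0.6], [0, 0, 0.2, 0, 0, 0, 0.55], [0, 0, 0.22, 0, 0, 0, 0.55]])

```text
clock: 7.03
ee_pos: [0.388, 0.3084, 0.2436]
tool_rot: [0.731, 0.683, 0.003, 0.001]
ft_force: [0.2, -0.5, 0.7]
gripper_width: 0.0419
grip_force: 0.0
```

Run:
```python
from h import *
p,d=shot('top','t2'); s,_=shot('side','s2'); st=manip.state(); print(st['ee_pos'],st['tool_rot'].round(4),st['joint_positions'].round(3),st['clock'])
c=np.hstack([cv2.resize(p[130:360,270:480],(400,438)),cv2.resize(s[170:330,250:430],(400,438))]);cv2.imwrite('pics/v2.png',np.clip(c[:,:,::-1]*1.4,0,255).astype('u1'))
```

```text
[0.3893519  0.30914614 0.24434019] [0.7307 0.6827 0.0049 0.0012] [0.497 0.01  1.7   0.    1.422 0.565] 7.1333
```

View pics/v2.png

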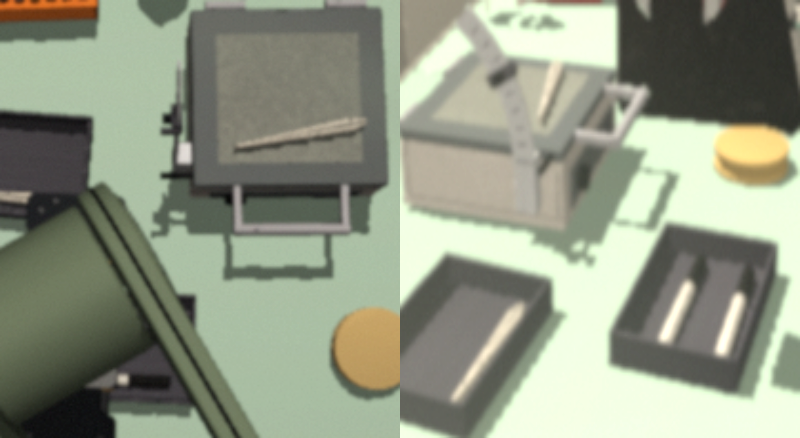

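The second marker lies in the marker tray beside the first, at about (680,310) and (735,320) in the view. The forceps are undisturbed. Going for the forceps.

>>> send_rows(series=[[0.015, -0.018, 0, 0, 0, 0.03, 0.55], [0.04, -0.046, 0, 0, 0, 0.07, 0.55], [0.065, -0.075, 0, 0, 0, 0.11, 0.55], [0.09, -0.104, 0, 0, 0, 0.15, 0.55], [0.115, -0.133, 0, 0, 0, 0.19, 0.55], [0.14, -0.162, 0, 0, 0, 0.23, 0.55], [0.165, -0.19, 0, 0, 0, 0.251, 0.55], [0.18, -0.206, -0.01, 0, 0, 0.251, 0.55], [0.185, -0.2115, -0.035, 0, 0, 0.251, 0.55], [0.185, -0.2115, -0.07, 0, 0, 0.251, 0.55], [0.185, -0.2115, -0.1, 0, 0, 0.251, 0.55], [0.185, -0.2115, -0.115, 0, 0, 0.251, 0.55]])

```text
clock: 8.13
ee_pos: [0.5674, 0.0955, 0.1177]
tool_rot: [0.64, 0.768, -0.003, -0.004]
ft_force: [-0.4, 0.4, -0.8]
gripper_width: 0.042
grip_force: 0.0
```

Run:
```python
from h import *
for _ in range(3): snapshot('side')
st=manip.state(); print(st['ee_pos'],st['tool_rot'].round(4),st['joint_positions'].round(3),st['clock'])
```

```text
[0.56914331 0.09599003 0.12106456] [ 0.6396  0.7687 -0.0022 -0.0026] [ 0.017  0.31   1.621 -0.     1.217 -0.166] 8.2833
```

>>> send_rows(series=[[0.002, 0, -0.012, 0, 0, 0, 0.55], [0.002, 0, -0.022, 0, 0, 0, 0.55], [0.002, 0, -0.029, 0, 0, 0, 0.55], [0.002, 0, -0.0325, 0, 0, 0, 0.55], [0.002, 0, -0.0335, 0, 0, 0, 0.55], [0.002, 0, -0.0335, 0, 0, 0, 0.75], [0.002, 0, -0.0335, 0, 0, 0, 0.95], [0.002, 0, -0.0335, 0, 0, 0, 1.0], [0.002, 0, -0.0335, 0, 0, 0, 1.0], [0.002, 0, -0.0335, 0, 0, 0, 1.0], [0.002, 0, -0.0335, 0, 0, 0, 1.0]], grip_force=20)

```text
clock: 9.2
ee_pos: [0.574, 0.0961, 0.0913]
tool_rot: [0.64, 0.769, 0.0, 0.0]
ft_force: [0.5, 0.1, 0.5]
gripper_width: 0.0067
grip_force: 20.0
```

>>> send_rows(series=[[0, 0, 0.015, 0, 0, 0, 1.0], [0, 0, 0.045, 0, 0, 0, 1.0], [0, 0, 0.085, 0, 0, 0, 1.0], [0, 0, 0.125, 0, 0, 0, 1.0], [0, 0, 0.16, 0, 0, 0, 1.0], [0, 0.005, 0.185, 0, 0, 0, 1.0], [0, 0.025, 0.195, 0, 0, -0.03, 1.0], [0, 0.055, 0.195, 0, 0, -0.07, 1.0], [0, 0.09, 0.195, 0, 0, -0.11, 1.0], [0, 0.125, 0.195, 0, 0, -0.15, 1.0], [0, 0.16, 0.195, 0, 0, -0.19, 1.0], [0, 0.195, 0.195, 0, 0, -0.23, 1.0]])

```text
clock: 10.2
ee_pos: [0.5735, 0.2926, 0.286]
tool_rot: [0.724, 0.689, 0.0, 0.0]
ft_force: [1.2, -0.4, -0.3]
gripper_width: 0.0063
grip_force: 20.0
```

>>> send_rows(series=[[0.001, 0.035, 0, 0, 0, -0.03, 1.0], [0.002, 0.07, 0, 0, 0, -0.058, 1.0], [0.002, 0.093, -0.01, 0, 0, -0.058, 1.0], [0.002, 0.1, -0.035, 0, 0, -0.058, 1.0], [0.002, 0.1, -0.07, 0, 0, -0.058, 1.0], [0.002, 0.1, -0.105, 0, 0, -0.058, 1.0], [0.002, 0.1, -0.14, 0, 0, -0.058, 1.0], [0.002, 0.1, -0.17, 0, 0, -0.058, 1.0], [0.002, 0.1, -0.195, 0, 0, -0.058, 1.0], [0.002, 0.1, -0.21, 0, 0, -0.058, 1.0], [0.002, 0.1, -0.22, 0, 0, -0.058, 1.0], [0.002, 0.1, -0.22, 0, 0, -0.058, 1.0]])

```text
clock: 11.2
ee_pos: [0.5744, 0.3904, 0.0635]
tool_rot: [0.743, 0.669, -0.002, -0.001]
ft_force: [0.4, -0.1, -0.6]
gripper_width: 0.0067
grip_force: 20.0
```

Run:
```python
from h import *
p,d=shot('side','s3');p2,_=shot('top','t3')
st=manip.state(); print(st['ee_pos'],st['tool_rot'].round(4),st['gripper_width'],st['grip_force'],st['clock'])
c=np.hstack([cv2.resize(p[210:340,200:330],(400,400)),cv2.resize(p2[160:280,210:330],(400,400))]);cv2.imwrite('pics/v3.png',np.clip(c[:,:,::-1]*1.5,0,255).astype('u1'))
```

```text
[0.5766989  0.39160414 0.06722426] [7.432e-01 6.690e-01 1.000e-03 3.000e-04] 0.006081782324265362 19.999511539936066 11.3
```

View pics/v3.png

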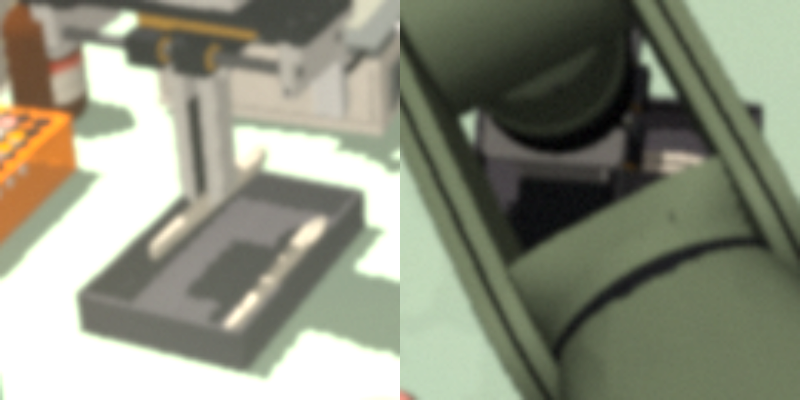

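The forceps hang level, held at (205,205), over the forceps tray and parallel to the ones already inside. Lowering and releasing.

>>> send_rows(series=[[0, 0, -0.018, 0, 0, 0, 1.0], [0, 0, -0.033, 0, 0, 0, 1.0], [0, 0, -0.043, 0, 0, 0, 1.0], [0, 0, -0.048, 0, 0, 0, 1.0], [0, 0, -0.049, 0, 0, 0, 1.0], [0, 0, -0.049, 0, 0, 0, 1.0], [0, 0, -0.049, 0, 0, 0, 1.0]])

```text
clock: 11.88
ee_pos: [0.5761, 0.3913, 0.0173]
tool_rot: [0.743, 0.669, 0.0, 0.0]
ft_force: [0.1, -0.1, -0.4]
gripper_width: 0.0067
grip_force: 20.0
```

>>> send_rows(series=[[0, 0, 0, 0, 0, 0, 0.85], [0, 0, 0, 0, 0, 0, 0.75], [0, 0, 0, 0, 0, 0, 0.7], [0, 0, 0, 0, 0, 0, 0.7], [0, 0, 0, 0, 0, 0, 0.7], [0, 0, 0.02, 0, 0, 0, 0.7], [0, 0, 0.055, 0, 0, 0, 0.7], [0, 0, 0.095, 0, 0, 0, 0.7], [0, 0, 0.135, 0, 0, 0, 0.7], [0, 0, 0.175, 0, 0, 0, 0.65], [0, 0, 0.21, 0, 0, 0, 0.65], [0, 0, 0.23, 0, 0, 0, 0.65]])

```text
clock: 12.88
ee_pos: [0.5776, 0.3921, 0.2535]
tool_rot: [0.743, 0.669, 0.004, 0.001]
ft_force: [-0.9, -0.2, 1.0]
gripper_width: 0.0326
grip_force: 0.0
```

>>> send_rows(series=[[-0.018, -0.018, 0, 0, 0, 0.02, 0.65], [-0.04, -0.045, 0, 0, 0, 0.04, 0.65], [-0.06, -0.077, 0, 0, 0, 0.06, 0.65], [-0.075, -0.112, 0, 0, 0, 0.084, 0.65], [-0.085, -0.148, 0, 0, 0, 0.084, 0.65], [-0.09, -0.184, 0, 0, 0, 0.084, 0.65], [-0.0955, -0.22, 0, 0, 0, 0.084, 0.65], [-0.0955, -0.255, 0, 0, 0, 0.084, 0.65], [-0.0955, -0.276, -0.01, 0, 0, 0.084, 0.65], [-0.0955, -0.283, -0.035, 0, 0, 0.084, 0.65], [-0.0955, -0.283, -0.065, 0, 0, 0.084, 0.65], [-0.0955, -0.283, -0.085, 0, 0, 0.084, 0.65]])

```text
clock: 13.88
ee_pos: [0.4794, 0.1071, 0.1603]
tool_rot: [0.715, 0.699, -0.0, -0.0]
ft_force: [-0.8, 0.4, -0.2]
gripper_width: 0.0326
grip_force: 0.0
```

Run:
```python
from h import *
p,d=shot('side','s4');p2,_=shot('top','t4')
st=manip.state(); print(st['ee_pos'],st['tool_rot'].round(4),st['gripper_width'],st['joint_positions'].round(2),st['clock'])
c=np.hstack([cv2.resize(p[150:330,220:430],(400,400)),cv2.resize(p2[160:360,200:400],(400,400))]);cv2.imwrite('pics/v4.png',np.clip(c[:,:,::-1]*1.4,0,255).astype('u1'))
```

```text
[0.4768059  0.10761393 0.15822956] [ 0.7147  0.6994 -0.0031 -0.0028] 0.03283022555770701 [0.04 0.09 1.8  0.   1.26 0.07] 13.9833
```

View pics/v4.png

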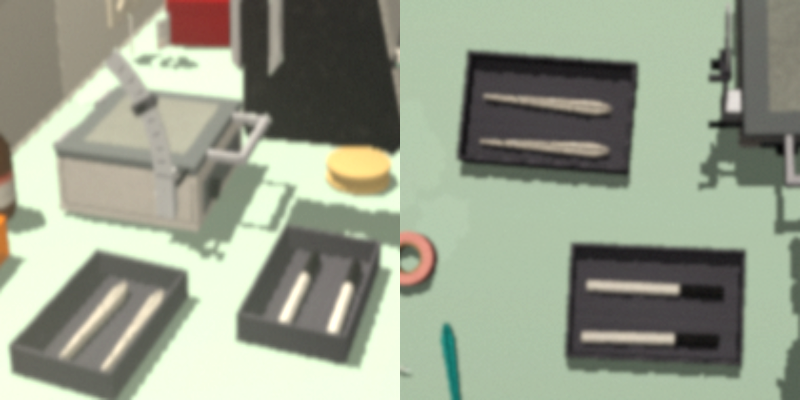

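Both are sorted: two forceps in the upper tray at (550,105)/(545,148), two markers in the lower at (655,290)/(650,338). Descending over the bar.

>>> send_rows(series=[[0, 0, -0.025, 0, 0, 0, 0.65], [0, 0, -0.05, 0, 0, 0, 0.65], [0, 0, -0.07, 0, 0, 0, 0.65], [0, 0, -0.085, 0, 0, 0, 0.65], [0, 0, -0.094, 0, 0, 0, 0.65], [0, 0, -0.098, 0, 0, 0, 0.65], [0, 0, -0.098, 0, 0, 0, 0.65], [0, 0, -0.098, 0, 0, 0, 0.65]])

```text
clock: 14.65
ee_pos: [0.4814, 0.1083, 0.0652]
tool_rot: [0.714, 0.7, 0.001, 0.001]
ft_force: [0.4, 0.2, -0.3]
gripper_width: 0.033
grip_force: 0.0
```

>>> send_rows(series=[[-0.0005, 0, -0.001, 0, 0, 0, 0.8], [-0.0005, 0, -0.001, 0, 0, 0, 0.9], [-0.0005, 0, -0.001, 0, 0, 0, 1.0], [-0.0005, 0, -0.001, 0, 0, 0, 1.0], [-0.0005, 0, -0.001, 0, 0, 0, 1.0], [-0.0005, 0, -0.001, 0, 0, 0, 1.0]], grip_force=35)

```text
clock: 15.15
ee_pos: [0.4816, 0.1082, 0.0638]
tool_rot: [0.715, 0.7, 0.002, 0.001]
ft_force: [5.0, -0.3, -1.3]
gripper_width: 0.0106
grip_force: 35.0
```

>>> send_rows(series=[[0, 0, 0.0044, 0, 0, 0, 1.0], [0.0004, 0, 0.0133, 0, 0, 0, 1.0], [0.0011, 0, 0.0222, 0, 0, 0, 1.0], [0.0025, 0, 0.0332, 0, 0, 0, 1.0], [0.0044, 0, 0.0441, 0, 0, 0, 1.0], [0.0069, 0, 0.0549, 0, 0, 0, 1.0], [0.0099, 0, 0.0656, 0, 0, 0, 1.0], [0.0135, 0, 0.0761, 0, 0, 0, 1.0], [0.0175, 0, 0.0865, 0, 0, 0, 1.0], [0.0211, 0, 0.0946, 0, 0, 0, 1.0], [0.0241, 0, 0.1005, 0, 0, 0, 1.0], [0.0252, 0, 0.1025, 0, 0, 0, 1.0]])

```text
clock: 16.15
ee_pos: [0.506, 0.1076, 0.1648]
tool_rot: [0.715, 0.7, 0.0, 0.001]
ft_force: [8.6, -0.6, -10.1]
gripper_width: 0.0111
grip_force: 35.0
```

Run:
```python
from h import *
snapshot('side');snapshot('side')
p,d=shot('side','s5');p2,_=shot('top','t5')
st=manip.state(); print(st['ee_pos'],st['tool_rot'].round(4),st['ft_force'],st['gripper_width'],st['clock'])
c=np.hstack([cv2.resize(p[150:250,260:360],(400,400),interpolation=cv2.INTER_CUBIC),cv2.resize(p2[165:245,335:415],(400,400),interpolation=cv2.INTER_CUBIC)]);cv2.imwrite('pics/v5.png',np.clip(c[:,:,::-1]*1.3,0,255).astype('u1'))
```

```text
[0.5054311  0.10764162 0.16367107] [7.146e-01 6.995e-01 0.000e+00 5.000e-04] [  8.15688874  -0.63386194 -10.29312027] 0.01095402693471138 16.35
```

View pics/v5.png

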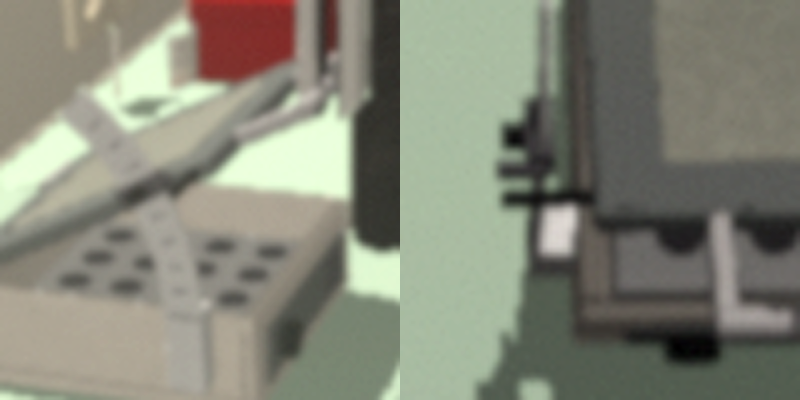

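```bash
cat >> h.py <<'E'
def proj(n,X):
    c=get_calibration(n);K=c['intrinsics'];T=np.linalg.inv(c['cam_to_world']);q=K@(T[:3,:3]@np.array(X)+T[:3,3]);return q[:2]/q[2]
E=np.array([np.sin(np.radians(1.2)),np.cos(np.radians(1.2))]) # incubator y dir (x,y), yaw -1.2
def arc(a,s=.120,r=.168):  # s: offset along incubator y
    M=np.array([.7025,.1058]);X=M+s*E-r*np.cos(a)*np.array([E[1],-E[0]]);return [X[0],X[1],.072+r*np.sin(a)]
E
python3 - <<'E'
from h import *
L=lambda f:np.load(f'pics/{f}.npz')
t0,t5,s0,s5=[L(k) for k in('t4','t5','s4','s5')]
print('proj pin top a=0,.467,.54:',[proj('top',arc(a,.124)).round(1) for a in(0,.467,.54)])
print('proj side:',[proj('side',arc(a,.124)).round(1) for a in(0,.467,.52,.54,.56)], 'ends s=.112,.128 a=.467',proj('side',arc(.467,.112)).round(1),proj('side',arc(.467,.128)).round(1))
for n,t in(('t0',L('top0')),('t4',t0),('t5',t5)):
    print(n);g=t['p'].max(2);print(g[184:226 if n=='t0' else 210,353:362].tolist() if n!='t0' else g[218:226,353:362].tolist())
P=pts('top',t5['d']);
print('pin t5 3d',np.median(P[204,355:359],0).round(4),np.median(P[203:206,355:359].reshape(-1,3),0).round(4),'mark',np.median(P[198:200,355:359].reshape(-1,3),0).round(4))
for n,t in(('s4',s0),('s5',s5)):
    print(n,'rows190-208 cols288-306');g=t['p'].max(2)
    for v in range(189,209): print(v,g[v,287:310].tolist())
E
```

```text
proj pin top a=0,.467,.54: [array([354.9, 222.5]), array([356.1, 205.1]), array([356.2, 200.5])]
proj side: [array([312.4, 232.5]), array([302.8, 198.5]), array([300.7, 194.7]), array([299.9, 193.3]), array([299., 192.])] ends s=.112,.128 a=.467 [304.9 196.4] [302.1 199.2]
t0
[[130, 129, 130, 129, 127, 128, 111, 76, 49], [126, 123, 120, 119, 119, 113, 94, 63, 42], [121, 103, 90, 87, 86, 80, 63, 45, 31], [116, 83, 53, 46, 45, 42, 30, 21, 15], [114, 75, 36, 23, 23, 22, 15, 9, 11], [115, 86, 63, 58, 54, 52, 39, 29, 26], [122, 111, 102, 102, 101, 92, 71, 54, 47], [129, 125, 124, 123, 122, 108, 83, 66, 61]]
t4
[[142, 143, 143, 142, 142, 138, 126, 112, 95], [140, 142, 143, 143, 142, 135, 113, 86, 61], [142, 143, 143, 142, 143, 134, 109, 72, 43], [142, 143, 142, 142, 142, 133, 106, 68, 37], [143, 140, 134, 134, 131, 123, 94, 58, 35], [142, 134, 114, 101, 98, 90, 70, 49, 34], [143, 129, 94, 64, 55, 51, 41, 40, 36], [141, 127, 85, 42, 25, 21, 27, 40, 41], [143, 126, 83, 38, 13, 14, 25, 38, 43], [142, 128, 86, 40, 19, 17, 26, 39, 45], [143, 133, 101, 69, 59, 53, 48, 43, 44], [141, 134, 119, 10
[... 5756 characters left out ...]
3 [81, 85, 95, 106, 110, 115, 121, 126, 129, 127, 125, 121, 121, 122, 125, 127, 127, 127, 131, 134, 135, 135, 135]
204 [90, 101, 110, 119, 123, 127, 128, 129, 130, 129, 126, 120, 120, 123, 126, 129, 128, 127, 130, 133, 133, 134, 135]
205 [101, 108, 115, 119, 121, 124, 125, 125, 128, 130, 128, 124, 126, 128, 130, 130, 129, 126, 126, 130, 132, 133, 134]
206 [103, 106, 107, 108, 110, 112, 115, 120, 125, 130, 129, 128, 130, 130, 131, 129, 130, 126, 125, 126, 128, 130, 130]
207 [97, 93, 90, 90, 91, 96, 103, 112, 121, 126, 129, 130, 128, 129, 129, 129, 128, 127, 125, 123, 122, 122, 123]
208 [84, 76, 74, 71, 74, 82, 94, 106, 115, 124, 127, 129, 129, 129, 128, 126, 127, 129, 126, 121, 117, 116, 116]
```

Run:
```python
from h import *
from scipy.optimize import fsolve
f=lambda q,vt,ct:[proj('top',arc(q[1],.122,q[0]))[1]-vt, proj('side',arc(q[1],.122,q[0])).sum()-ct]
s=np.load('pics/s4.npz')['p'].max(2)
# pin reference (shut) in side: print predicted and neighbourhood
q=proj('side',arc(0,.122));print('pin shut pred',q.round(1));u,v=q.astype(int)
for k in range(v-7,v+6): print(k,u-5,s[k,u-5:u+12].tolist())
for off in(-.6,-.7):
  for oc in(-1.0,-1.3,-1.6):
    print(off,oc,'pin',fsolve(f,[.165,.5],args=(204.4-off,500.0-oc)).round(4),'pointer',fsolve(f,[.165,.5],args=(198.6-off,494.38-oc)).round(4),'knob',fsolve(f,[.15,.5],args=(192.0-off,492.0-oc)).round(4))
```

```text
pin shut pred [312.7 232.1]
225 307 [130, 129, 131, 136, 134, 115, 96, 89, 88, 87, 88, 89, 93, 97, 96, 90, 81]
226 307 [128, 130, 133, 141, 138, 119, 95, 84, 78, 74, 69, 71, 80, 84, 85, 83, 78]
227 307 [128, 128, 130, 131, 125, 109, 93, 81, 72, 63, 60, 66, 75, 79, 81, 80, 81]
228 307 [122, 124, 124, 119, 113, 105, 96, 83, 67, 60, 67, 79, 86, 89, 89, 90, 92]
229 307 [119, 120, 118, 114, 108, 103, 95, 78, 65, 67, 86, 103, 108, 108, 109, 109, 106]
230 307 [123, 122, 119, 112, 104, 94, 81, 68, 67, 83, 106, 120, 125, 126, 126, 123, 113]
231 307 [129, 128, 124, 115, 100, 82, 69, 65, 81, 103, 120, 128, 130, 133, 133, 129, 116]
232 307 [130, 131, 126, 115, 96, 79, 68, 80, 101, 119, 130, 133, 132, 130, 130, 127, 116]
233 307 [130, 131, 128, 117, 99, 84, 86, 102, 119, 130, 134, 134, 130, 127, 127, 124, 114]
234 307 [131, 132, 127, 118, 105, 99, 106, 119, 129, 133, 134, 134, 130, 126, 124, 124, 115]
235 307 [132, 131, 128, 119, 110, 108, 118, 128, 133, 135, 134, 133, 131, 125, 124, 123, 114]
236 307 [131, 131, 128, 120, 110, 111, 121, 131, 134, 136, 135, 135, 130, 126, 124, 124, 114]
237 307 [131, 132, 129, 121, 112, 112, 122, 130, 134, 134, 135, 135, 132, 127, 125, 124, 116]
-0.6 -1.0 pin [0.1682 0.4702] pointer [0.16   0.5062] knob [0.1433 0.4959]
-0.6 -1.3 pin [0.1677 0.4664] pointer [0.1594 0.5023] knob [0.1428 0.4915]
-0.6 -1.6 pin [0.1672 0.4625] pointer [0.1589 0.4984] knob [0.1422 0.4869]
-0.7 -1.0 pin [0.1685 0.4708] pointer [0.1603 0.5069] knob [0.1436 0.4967]
-0.7 -1.3 pin [0.168 0.467] pointer [0.1597 0.5029] knob [0.1431 0.4922]
-0.7 -1.6 pin [0.1675 0.4632] pointer [0.1592 0.499 ] knob [0.1425 0.4877]
```

>>> send_rows(series=[[0.001, 0, 0.002, 0, 0, 0, 1.0], [0.0023, 0, 0.0045, 0, 0, 0, 1.0], [0.0036, 0, 0.007, 0, 0, 0, 1.0], [0.0045, 0, 0.0085, 0, 0, 0, 1.0], [0.0045, 0, 0.0085, 0, 0, 0, 1.0], [0.0045, 0, 0.0085, 0, 0, 0, 1.0]])

```text
clock: 16.85
ee_pos: [0.5096, 0.1076, 0.1718]
tool_rot: [0.715, 0.7, -0.0, 0.0]
ft_force: [8.3, -1.2, -10.8]
gripper_width: 0.0107
grip_force: 35.0
```

Run:
```python
from h import *
p,d=shot('side','s6');p2,_=shot('top','t6')
st=manip.state(); print(st['ee_pos'],st['ft_force'],st['clock'])
e=st['ee_pos']; print('angle from z',np.arcsin((e[2]-.0638)/.222))
g=p2.max(2); print(g[194:206,354:360].tolist())
G=np.mean([cv2.imread(f'pics/{k}.png').max(2).astype(float) for k in('s6',)],0)
print(G[189:203,293:312].astype(int).tolist())
c=np.hstack([cv2.resize(p[180:220,280:320],(400,400),interpolation=cv2.INTER_CUBIC),cv2.resize(p2[180:220,345:385],(400,400),interpolation=cv2.INTER_CUBIC)]);cv2.imwrite('pics/v6.png',np.clip(c[:,:,::-1]*1.4,0,255).astype('u1'))
```

```text
[0.50958328 0.107603   0.17170525] [  7.59259154  -1.41789765 -10.551113  ] 16.95
angle from z 0.5075753382764957
[[134, 103, 72, 60, 56, 51], [136, 122, 112, 106, 100, 85], [131, 118, 115, 114, 112, 93], [112, 91, 86, 87, 84, 73], [97, 65, 54, 56, 54, 52], [94, 54, 37, 37, 36, 36], [102, 58, 30, 22, 25, 24], [117, 69, 32, 15, 15, 15], [127, 82, 38, 24, 24, 26], [132, 101, 71, 66, 65, 65], [140, 126, 117, 116, 116, 116], [146, 142, 140, 140, 141, 138]]
[[128, 127, 129, 131, 131, 127, 124, 119, 116, 112, 107, 100, 92, 83, 77, 78, 79, 80, 85], [122, 123, 127, 128, 125, 121, 115, 112, 107, 102, 94, 86, 74, 65, 63, 70, 82, 94, 108], [118, 121, 127, 127, 124, 115, 107, 99, 94, 88, 80, 70, 60, 59, 68, 85, 105, 126, 148], [121, 124, 125, 126, 119, 107, 94, 86, 81, 74, 67, 61, 63, 78, 100, 124, 146, 166, 180], [124, 124, 120, 114, 105, 93, 81, 74, 71, 65, 62, 69, 91, 115, 141, 163, 179, 189, 195], [120, 112, 104, 95, 87, 79, 73, 68, 62, 61, 69, 93, 122, 147, 166, 178, 186, 190, 191], [104, 94, 84, 76, 74, 72, 69, 65, 59, 65, 86, 111, 134, 150, 158, 165, 167, 170, 170], [81, 69, 64, 65, 67, 69, 68, 65, 68, 85, 105, 124, 135, 139, 142, 142, 144, 145, 146], [60, 55, 54, 59, 65, 69, 73, 76, 88, 104, 121, 132, 135, 136, 136, 137, 138, 138, 139], [51, 50, 52, 59, 68, 78, 89, 98, 107, 118, 129, 133, 135, 135, 135, 136, 135, 136, 136], [51, 53, 61, 71, 87, 100, 110, 119, 120, 125, 129, 133, 134, 135, 135, 135, 135, 135, 136], [62, 69, 83, 97, 109, 117, 123, 127, 128, 127, 127, 131, 134, 134, 135, 135, 135, 136, 135], [86, 95, 107, 118, 123, 127, 128, 131, 130, 127, 127, 130, 134, 134, 135, 136, 135, 135, 135], [112, 117, 123, 127, 127, 128, 126, 126, 128, 127, 126, 128, 132, 135, 135, 136, 136, 136, 134]]
```

View pics/v6.png

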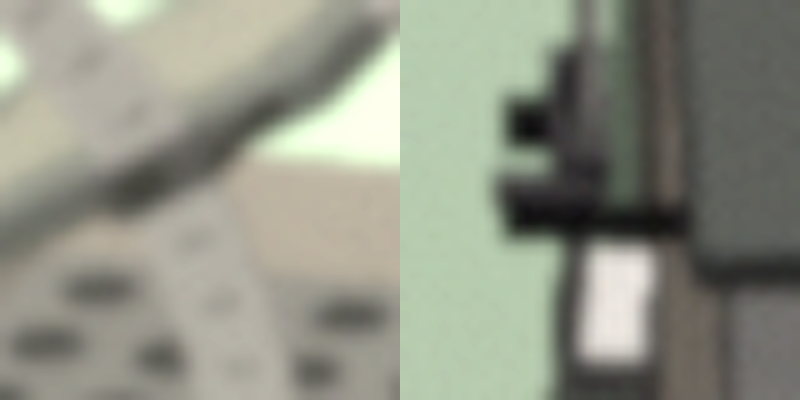

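The top view shows the black pin (565,215) right beside the dark pointer (545,190). The offset is about 4.5 mm, which is the radial gap. In the side view the two form one radial line at (150,185) to (230,140). My estimate is 0.503 for the mark against 0.508 for the lid, so I'll trim slightly and let it settle.

>>> send_rows(series=[[-0.0003, 0, -0.0006, 0, 0, 0, 1.0], [-0.0003, 0, -0.0006, 0, 0, 0, 1.0], [-0.0003, 0, -0.0006, 0, 0, 0, 1.0], [-0.0003, 0, -0.0006, 0, 0, 0, 1.0], [-0.0003, 0, -0.0006, 0, 0, 0, 1.0], [-0.0003, 0, -0.0006, 0, 0, 0, 1.0], [-0.0003, 0, -0.0006, 0, 0, 0, 1.0], [-0.0003, 0, -0.0006, 0, 0, 0, 1.0]])

```text
clock: 17.62
ee_pos: [0.5092, 0.1076, 0.171]
tool_rot: [0.715, 0.7, -0.0, 0.0]
ft_force: [8.9, -1.1, -11.0]
gripper_width: 0.0109
grip_force: 35.0
```

Run:
```python
from h import *
p,_=shot('top','t7'); a=np.load('pics/t4.npz')['p'].max(2).astype(int); b=p.max(2).astype(int)
for u in(356,357):print('mark col before/after',a[188:200,u],b[188:200,u])
d=np.abs(cv2.imread('pics/top0.png').astype(int)-cv2.imread('pics/t7.png').astype(int)).max(2)
print('tape/turq/tray diffs',[(d[y0:y1,x0:x1]>50).sum() for x0,y0,x1,y1 in[(185,270,225,312),(210,315,245,395),(440,285,495,340)]])
st=manip.state();e=st['ee_pos'];print(e,st['ft_force'],st['gripper_width'],st['clock'],'ang',np.arcsin((e[2]-.0638)/.222))
```

```text
mark col before/after [134 101  64  42  38  40  69 108 113  84  54  44] [135 105  66  43  38  40  72 110 114  87  56  38]
mark col before/after [131  98  55  25  13  19  59 104 111  83  52  42] [135 101  55  26  14  21  62 106 114  87  55  37]
tape/turq/tray diffs [np.int64(0), np.int64(0), np.int64(1883)]
[0.50921149 0.10758802 0.17103559] [  8.56402035  -0.97539537 -11.93077   ] 0.010984961044467048 17.6667 ang 0.5041269819181972
```

```bash
python3 -c "
from h import *
print(job_done())"
```

```text
the job is handed in; nothing more can be done
None
```

The job is handed in: marker and forceps are each in the matching tray, and the bar is still gripped with the lid held at about 0.504 rad (I measured the mark at about 0.503 rad, good to about 0.01, and it has not moved).

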